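Hold the sprung lock of the kitchen cash box open with its key

TASK

Slide the shutter on top of the grey cash box fully open to uncover the keyhole, then take the key with the rectangular head out of the wooden key block and push it fully home into the keyhole, past the sticky pins inside (small twists may help). Then turn the key a quarter turn clockwise, seen from above, against its spring, and finish while still gripping it turned there: do not let go. Leave the round-headed key in the block and do not knock over or shove the salt shaker, tin, mug or tape.

Things in the scene. Friction and masses are not known exactly. Their poses are not given: they have to be found in the camera images.
- lock_box: Grey steel cash box, fixed to the worktop, 120 (x) x 170 (y) x 70 mm high (two steel shutter rails stand 9 mm above its top, along its y at x = +-30 mm). Origin: centre of its underside; z up. The keyhole is in its top, 40 mm to -y of the centre. Wall cabinets hang 0.47 m above the worktop from about x = 0.62 m back: carry the key low and on the robot's side.
- keyhole (a point): Centre of the keyhole, level with the box's top (z = 70 mm); axes as the box's. Slot 22 mm (box x) by 7.5 mm (box y), rims chamfered 1.5 mm, plate 8 mm thick. 16 to 24 mm down, two sprung balls jut in from the slot's two ends: pushing the blade past them takes about 10 N (up to 15), then they click shut above it. Key fully home: shoulder on the box's top, tip 44 mm below the top.
- shutter_grip (a point): Centre of the black upright tab on the shutter: 30 (box x) x 10 (box y) x 22 mm high; this point is 16 mm above the box's top, the tab's top 27 mm above it, the shutter's plate (52 x 56 mm) 5 mm above it. Pinch the tab across its 10 mm and slide it along the box's +y.
- shutter (a joint): Travel of the shutter along the box's +y, m: 0 = closed, tab over the keyhole; 0.07 = fully open, at its stop. Friction 1 to 2 N; it stays where it is left.
- lock_cylinder (a joint): Turn of the lock's cylinder (23 mm and more below the keyhole), rad: 0 = at rest, its slot in line with the keyhole; grows clockwise seen from above; stop at 1.6. Springs back to 0 when not held: about 0.06 N m at a quarter turn. The key has about 0.13 rad of play in it, so the cylinder lags the key by that much. Once turned, the key cannot be pulled out.
- key_block: Dark wooden block, fixed, 60 (x) x 150 (y) x 54 mm high, origin at the centre of its underside. Two slots in its top, at y = -45 and +45 mm, hold the two keys upright, head up, resting on their shoulders; which key stands in which slot varies. A key is lifted straight up 50 mm to clear it.
- key: The key to use: steel, 94 mm long, about 60 g, rectangular head. Upright; origin at its tip (lowest point), z up to the head; the same after half a turn. Blade 19 (x) x 5 (y) mm, round-ended, z = 0 to 14; shank 6 mm; shoulder 26 x 12 mm, z = 44 to 48; neck 14 x 7 mm; head 34 (x) x 9 (y) mm, z = 56 to 94. Pinch the head across its 9 mm at z about 76, firmly (30 to 40 N).
- other_key: A key of another lock, to be left in the block: same steel and blade, but a shorter shank and a round head 48 mm across and 9 mm thick. Origin at its tip, z up; its head spans z = 41 to 89 mm.
- salt: Salt shaker, 44 mm across, 90 mm high, between the box and the block; a bystander. Origin: centre of its underside.
- tin: Low food tin, 76 mm across, 58 mm high, between and behind the box and the block; a bystander. Origin: centre of its underside.
- mug: White mug with a handle, 80 x 120 x 101 mm, left of the block; a bystander. Origin: centre of its underside.
- tape: Roll of masking tape lying flat, 96 mm across, 25 mm high, right of the box; a bystander. Origin: centre of its underside.

How it is judged:
By the outcome, as a careful person would: the job done as asked, in the order asked, and still so for the second after the job is handed in, while the arm keeps its last pose, push and grip.
It also fails if it takes over 72 s, if anything falls off the work surface, if the arm or the gripper's body presses on something with over 40 N, if the wrist force passes 120 N, or if a joint passes its speed limit or range.

ROBOT

A 6-joint arm with a two-finger parallel gripper is mounted at the origin on a cart in front of the work surface, level with it; the furniture and walls round the work are solid. World frame = base frame: x ahead of the robot, y to its left, z up, the work surface at z = 0. Lengths are in m, angles in rad, forces in N, time in s.
With the tool pointing down it reaches from about 0.425 to 0.95 m from the base axis. Payload 3.5 kg.
Tool frame: the origin (TCP) lies between the finger pads; the fingertips stand 22 mm ahead of it and the grasp point (between the pads) lies 3 mm ahead of it (ctrl.nose_length is the z of the fingertips in the tool frame, in m); z points along the fingers, y is the line along which they close (so a half turn about z gives the same grasp; the last joint's range is limited). The gripper opens to 85 mm and grips with 20 to 120 N. Pads are 22 mm wide; open, the fingers measure 114 mm over their backs; the gripper's body (76 mm by 85 mm) begins 54 mm behind the grasp point. The pads swing forward as they close: fully open they stand 13 mm farther back than shut.
Start: joints at [-1.355, 0.286, 1.577, -0, 1.279, -0.15], TCP at [0.241, -0.63, 0.253] pointing down, gripper open.
Joint ranges: [-2.77, 2.77], [-0.9, 2.22], [0.21, 2.48], [-1.53, 4.67], [0.24, 2.81], [-2.84, 2.84]. Speed limits (rad/s): [2.79, 2.79, 3.14, 3.14, 3.14, 3.14].

INTERFACE

Orientations are given as a unit quaternion [x, y, z, w].
In Python, from plant import ctrl gives the robot as it stands. The module is installed in compiled form; this text tells all that it offers.
- The arm moves only by the tool send_rows, never from a script. Its argument "rows" is text: rows parted by semicolons, each of 7 numbers parted by spaces: the turn, a rotation vector about the tool's x, y, z in degrees, then the shift along the tool's x, y, z in mm, then the opening, from -1 (shut) to 1 (fully open). A call has 1 to 8 rows; each row is the pose to reach, as a shift and turn from the pose commanded when the call began, along the tool's axes at that moment; what a row does not reach only later rows make up. A row lasts 1/8 s, in which the tool goes at most 62.5 mm and 10.7 degrees, less where a joint would pass 70% of its speed; a pose out of reach is approached as far as the arm can. A call with a gripper value outside its range is refused whole. The fingers move at their own pace and stop on an object; "grip_force" is the grip in N (left out, the last holds). Time passes only in rows, so rows that repeat a pose let the fingers close. It gives the time, the measured TCP pose, the force, the opening and the grip force at its end, in the units of the state.
- ctrl.get_state(): the state, without advancing time (a new reading comes with each control period).
- ctrl.read_camera(name): name is "scene" or "top"; returns a dict with "color" (480x640x3 uint8, red, green, blue), "fx", "fy", "cx", "cy" (pixels), "D" ([k1, k2, p1, p2, k3] as OpenCV has them; the pictures are not rectified), "extrinsics" (4x4, takes a point from world to camera coordinates). Camera axes: x right, y down, z forward; pixel columns grow to the right and rows downward; lengths in m; the calibration is good to about 2 mm. A picture is of the moment at which its call begins. There is no depth.
- ctrl.sign_off(): hands the job in; it is judged then, once.
Trained networks look in a picture, given as the dict that the camera call returned (one of the last four; its "shot" number tells which), for a name from the list of things; names that differ only in an ending like _2 or _b are one class to them, and where a whole thing is asked for, a point or a joint stands for the part that bears it (a point fixed in the world has none). Each returns a list of dicts, best first, with "p" (0 to 1); they miss things now and then, are a little off and sometimes report something else, mostly with a low value. They report only what shows in the picture. A call takes as long as a camera call.
- ctrl.look_for(picture, target): "position" ([x, y, z] in m, in the coordinates of the camera as it stood for that picture, good to about 4 mm: the middle of the surface that is visible of it).
The state is a dict: "time": time; "qpos": joint angles; "dq": joint speeds; "joint_efforts": joint torques, N m; "eef_pos": TCP position; "tcp_rot": TCP orientation; "contact_force": force on the tool from outside, world axes, zero at the start; "wrist_torque": the same for the moment, N m; "opening": opening from 0.0 (shut) to 1.0 (fully open); "finger_force": force on a finger pad.
Only numpy, scipy, OpenCV 4.12 (cv2) and the standard library are available. Lean on these libraries where they do the work, as an engineer would, in place of code of your own. Each camera call takes 0.05 s, during which the arm holds its last target. There are 200 camera calls.

## Working session

There is one attempt and no reset: what is moved stays moved. The work goes in short steps, Python scripts to look and compute and a tool call to move; the robot and the scene stay as the last step left them, time stands still between calls to the robot, and variables do not carry over. Pictures are saved under pics/ and viewed, at most 10 in all, crops included, and the job is handed in when it is done.

Besides the shell and the picture viewer there is one more tool, called after "Request:" by a JSON object that holds its "name" and its "arguments". send_rows: Moves the arm, as the interface text tells. Its arguments: {"type":"object","properties":{"rows":{"type":"string"},"grip_force":{"type":"number"}},"required":["rows"]}

```bash
mkdir -p pics; cat > h.py <<'E'
import numpy as np, cv2
from plant import ctrl
def snap(n,fn=None):
    p=ctrl.read_camera(n)
    if fn: cv2.imwrite('pics/'+fn,p['color'][:,:,::-1])
    return p
def K(p): return np.array([[p['fx'],0,p['cx']],[0,p['fy'],p['cy']],[0,0,1.]])
def w(p,c):
    E=np.array(p['extrinsics']); return E[:3,:3].T@(np.array(c)-E[:3,3])
def proj(p,P):
    E=np.array(p['extrinsics']); r,_=cv2.Rodrigues(E[:3,:3])
    return cv2.projectPoints(np.array(P,float).reshape(-1,1,3),r,E[:3,3],K(p),np.array(p['D'],float))[0][:,0]
def ray(p,uv,z):
    "pixel to world at plane z"
    E=np.array(p['extrinsics']);R=E[:3,:3]
    q=cv2.undistortPoints(np.array(uv,float).reshape(-1,1,2),K(p),np.array(p['D'],float))[:,0]
    d=np.c_[q,np.ones(len(q))]@R; c=-R.T@E[:3,3]
    return c+d*((z-c[2])/d[:,2])[:,None]
E
python3 - <<'E'
from h import *
np.set_printoptions(precision=4,suppress=True)
for n in ['scene','top']:
    p=snap(n,n+'0.png'); print(n,w(p,[0,0,0]))
    for t in ['lock_box','shutter_grip','key_block','key','other_key','salt','tin','mug','tape']:
        for r in ctrl.look_for(p,t)[:2]: print(t,round(r['p'],2),w(p,r['position']),proj(p,w(p,r['position'])).round()[0])
s=ctrl.get_state(); print(s, ctrl.nose_length)
E
```

```text
scene [-0.3759  0.8098  1.3053]
lock_box 0.62 [ 0.4707 -0.1256  0.0696] [364. 226.]
lock_box 0.3 [0.417  0.0861 0.0487] [326. 277.]
shutter_grip 0.62 [ 0.4787 -0.1944  0.07  ] [377. 213.]
key_block 0.93 [0.4786 0.32   0.0524] [248. 311.]
key_block 0.65 [ 0.477  -0.1944  0.074 ] [378. 213.]
key 0.53 [0.5023 0.2756 0.0863] [253. 289.]
other_key 0.56 [0.4747 0.3617 0.0937] [234. 311.]
salt 0.81 [0.4167 0.0857 0.0508] [326. 277.]
salt 0.73 [ 0.471  -0.129   0.0666] [364. 226.]
tin 0.78 [0.5965 0.0991 0.0489] [281. 247.]
mug 0.8 [0.4943 0.5386 0.0593] [175. 355.]
mug 0.61 [0.4775 0.316  0.0503] [249. 311.]
tape 0.51 [ 0.4283 -0.5155  0.0179] [452. 186.]
tape 0.25 [0.4998 0.2711 0.0844] [255. 289.]
top [0.202  0.0173 1.5009]
shutter_grip 0.52 [ 0.4848 -0.2009  0.0688] [384. 252.]
key_block 0.94 [0.4889 0.3061 0.0553] [211. 255.]
key 0.42 [0.5058 0.262  0.1024] [224. 246.]
other_key 0.25 [ 0.4741 -0.1687  0.0674] [373. 256.]
salt 0.73 [0.4212 0.0696 0.0799] [292. 275.]
salt 0.69 [ 0.4821 -0.2008  0.0707] [384. 252.]
tin 0.56 [0.6007 0.0836 0.0547] [286. 217.]
mug 0.93 [0.4958 0.53   0.0602] [134. 254.]
mug 0.27 [ 0.4759 -0.1657  0.0698] [372. 255.]
tape 0.58 [ 0.4502 -0.5075  0.022 ] [484. 264.]
{'time': 1.0, 'qpos': array([-1.355 ,  0.2863,  1.5767,  0.    ,  1.2786, -0.15  ]), 'dq': array([ 0.0003, -0.    , -0.002 , -0.0005,  0.0004, -0.0003]), 'joint_efforts': array([ -0.001 , -40.5976, -29.295 ,  -0.0002,   0.0005,   0.    ]), 'eef_pos': array([ 0.2415, -0.6303,  0.2533]), 'tcp_rot': array([ 0.9833,  0.1819,  0.    , -0.    ]), 'contact_force': array([ 0.9098, -0.7734,  0.5432]), 'wrist_torque': array([-0.0197,  0.0421, -0.0147]), 'finger_force': 0.0, 'opening': 1.0041939341635018} 0.022
```

```bash
python3 - <<'E'
import cv2,numpy as np
t=cv2.imread('pics/top0.png');s=cv2.imread('pics/scene0.png')
def c(i,x,y,w,h,k): return cv2.resize(i[y:y+h,x:x+w],None,fx=k,fy=k,interpolation=cv2.INTER_CUBIC)
# 4 panels 400x300 each k=4 (100x75)
a=np.hstack([c(t,330,215,100,75,4),c(t,165,215,100,75,4)])
b=np.hstack([c(s,320,180,100,75,4),c(s,200,260,100,75,4)])
cv2.imwrite('pics/crop0.png',np.vstack([a,b]))
E
```

```text
(no output)
```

View pics/crop0.png

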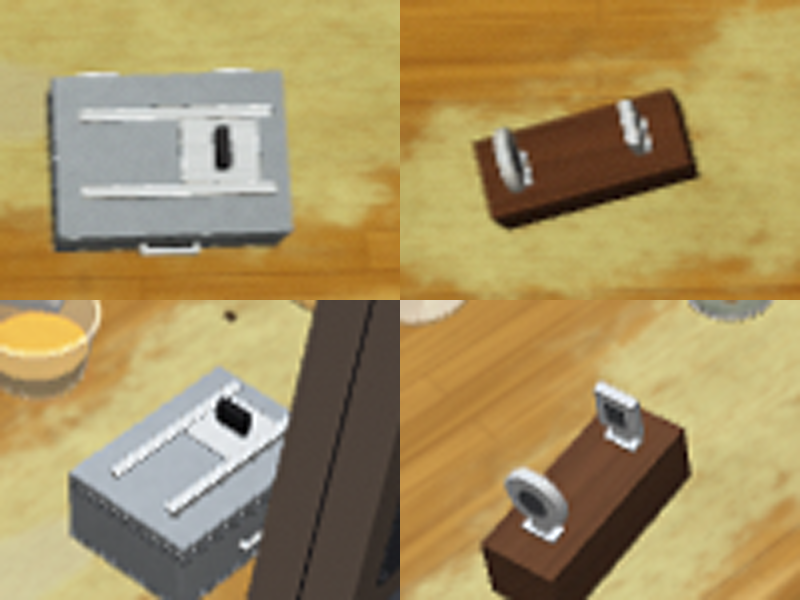

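View pics/top0.png

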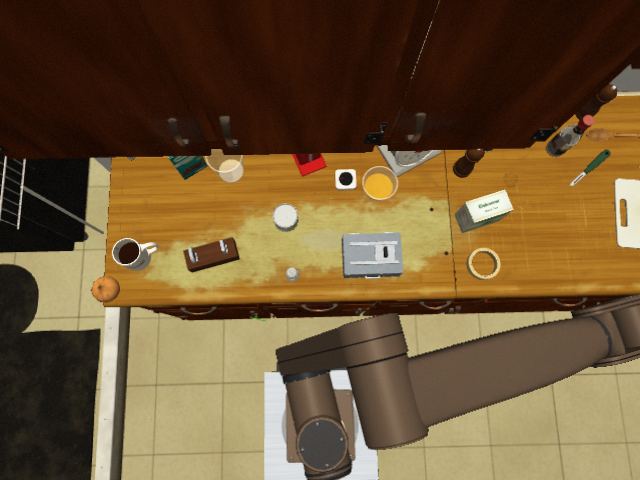

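```bash
cat > fit.py <<'E'
from h import *
from scipy.optimize import least_squares
np.set_printoptions(precision=4,suppress=True)
T=lambda q,P:(np.array(P,float)@np.array([[np.cos(q[2]),np.sin(q[2]),0],[-np.sin(q[2]),np.cos(q[2]),0],[0,0,1]]))+[q[0],q[1],0]
def fit(obs,q0,ps):
    f=lambda q:np.concatenate([(proj(ps[n],T(q,[P]))[0]-uv) for n,P,uv in obs])
    r=least_squares(f,q0,loss='soft_l1'); print(r.x,np.degrees(r.x[2])); print(r.fun.reshape(-1,2).round(1).tolist()); return r.x
E
python3 - <<'E'
from fit import *
ps={n:snap(n) for n in('top','scene')}
h=.07;a,b=.06,.085
box=[('top',[a,b,h],(342.5,234.2)),('top',[a,-b,h],(400.5,233)),('top',[-a,-b,h],(403,273)),('top',[-a,b,h],(344.2,274.2)),
('scene',[-a,b,h],(337.2,223.7)),('scene',[a,b,h],(375,197)),]
qb=fit(box,[.48,-.16,0],ps)
h=.054;a,b=.03,.075
blk=[('top',[a,b,h],(183.2,250.5)),('top',[a,-b,h],(233,237.5)),('top',[-a,b,h],(188,268.7)),('top',[-a,-b,h],(238.2,256)),
('scene',[-a,b,h],(220.7,322)),('scene',[a,-b,h],(271.5,292.5)),]
qk=fit(blk,[.48,.31,.2],ps)
np.save('q.npy',[qb,qk])
print('keyhole',T(qb,[[0,-.04,.07]]),'keys',T(qk,[[0,-.045,.08],[0,.045,.08]]))
out=[]
for n,x,y in [('top',330,215),('top',165,215),('scene',320,180),('scene',200,260)]:
    im=cv2.resize(ps[n]['color'][y:y+75,x:x+100,::-1],None,fx=4,fy=4,interpolation=cv2.INTER_CUBIC)
    def L(q,P,c):
        u=((proj(ps[n],T(q,P))-[x,y]+.5)*4).astype(int); cv2.polylines(im,[u.reshape(-1,1,2)],True,c,1)
    R=lambda cx,cy,a,b,z:[[cx+a,cy+b,z],[cx+a,cy-b,z],[cx-a,cy-b,z],[cx-a,cy+b,z]]
    L(qb,R(0,0,.06,.085,.07),(0,0,255)); L(qb,R(0,-.04,.015,.005,.097),(0,255,0)); L(qb,R(0,-.04,.026,.028,.075),(255,0,0))
    L(qk,R(0,0,.03,.075,.054),(0,0,255)); L(qk,R(0,-.045,.017,.0045,.054-.044+.094),(0,255,0));L(qk,R(0,-.045,.013,.006,.058),(255,0,0))
    out.append(im)
cv2.imwrite('pics/fit0.png',np.vstack([np.hstack(out[:2]),np.hstack(out[2:])]))
E
```

```text
[ 0.4812 -0.1682 -0.0151] -0.8665427287422666
[[0.8, -0.8], [0.5, -0.1], [-0.1, 0.2], [0.0, -0.5], [28.2, 17.3], [-37.6, 23.8]]
[0.496  0.3082 0.2093] 11.993625244828594
[[0.5, -1.4], [0.6, 0.1], [-0.6, -0.1], [-0.5, 1.0], [16.8, 6.3], [-15.8, -10.5]]
keyhole [[ 0.4806 -0.2082  0.07  ]] keys [[0.5053 0.2642 0.08  ]
 [0.4866 0.3522 0.08  ]]
```

View pics/fit0.png

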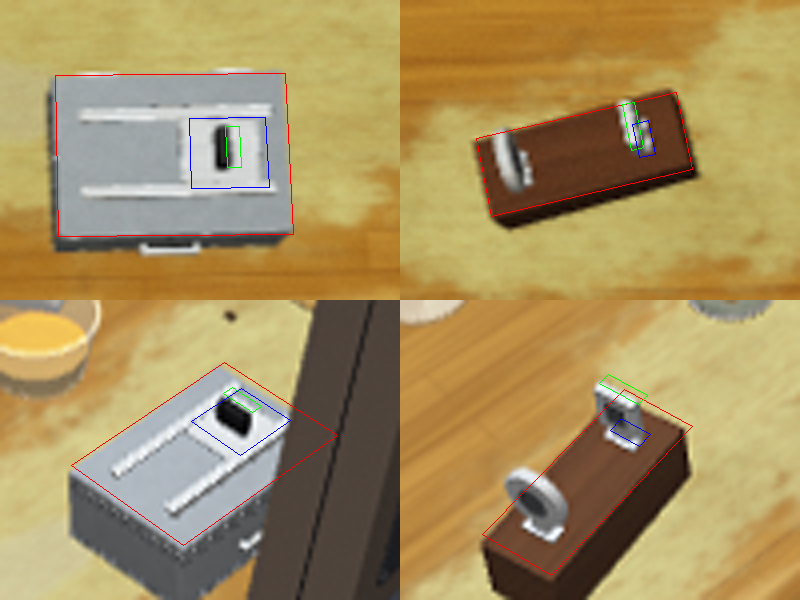

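```bash
cat >> h.py <<'E'
from scipy.spatial.transform import Rotation as Ro
def go(xyz,psi,s=None):
    "shift (mm, tool axes) and turn rotvec (deg) to pointing-down pose with tool x at yaw psi deg; from measured pose"
    s=s or ctrl.get_state(); R=Ro.from_quat(s['tcp_rot'])
    G=Ro.from_euler('z',psi,degrees=True)*Ro.from_quat([1,0,0,0])
    print('turn',(R.inv()*G).as_rotvec(degrees=True).round(2),'shift',(R.inv().apply(np.array(xyz)-s['eef_pos'])*1000).round(2))
def st():
    s=ctrl.get_state();R=Ro.from_quat(s['tcp_rot']).as_matrix()
    print('t',s['time'],'pos',s['eef_pos'].round(4),'psi',np.degrees(np.arctan2(R[1,0],R[0,0])).round(2),'zax',R[:,2].round(4),'F',s['contact_force'].round(2),'M',s['wrist_torque'].round(3),'op',round(s['opening'],4),'ff',s['finger_force'],'q',s['qpos'].round(2))
E
python3 - <<'E'
from fit import *
ps={n:snap(n) for n in('top','scene')}
h=.07;a,b=.06,.085
box=[('top',[a,b,h],(342.,233.7)),('top',[a,-b,h],(400,232.5)),('top',[-a,-b,h],(402.5,272.5)),('top',[-a,b,h],(343.7,273.7)),
('scene',[a,b,h],(336.7,223)),('scene',[-a,b,h],(365.2,240.7)),('scene',[a,-b,h],(374.5,196.5))]
qb=fit(box,[.48,-.16,0],ps)
h=.054;a,b=.03,.075
blk=[('top',[a,b,h],(182.7,250)),('top',[a,-b,h],(232.5,237)),('top',[-a,b,h],(187.5,268)),('top',[-a,-b,h],(237.7,255.5)),
('scene',[a,b,h],(220.2,321.5)),('scene',[-a,b,h],(237.7,329.5)),('scene',[-a,-b,h],(271,292)),]
qk=fit(blk,[.48,.31,.2],ps)
np.save('q.npy',[qb,qk])
print('keyhole',T(qb,[[0,-.04,.07]]),'keys',T(qk,[[0,-.045,.08],[0,.045,.08]]))
# tab / key-top features
kh=T(qb,[[0,-.04,.097]]);kk=T(qk,[[0,-.045,.104]])
for n in ps: print(n,'tabtop',proj(ps[n],kh),'keytop',proj(ps[n],kk))
print('tab top by top cam px (385.5,251.7):',ray(ps['top'],[(385.4,251.5)],.09))
print('key head top centre px',ray(ps['top'],[(165+227/4-.4,215+122/4-.4)],.095))
st(); go([.481,-.2,.2],179)
E
```

```text
[ 0.4816 -0.1655  0.0015] 0.08460841256812296
[[0.1, 0.0], [-0.3, -0.2], [-0.3, 0.1], [-0.1, 0.3], [0.1, -1.4], [0.1, 0.8], [0.0, -1.1]]
[0.496  0.3108 0.2474] 14.174240359119091
[[-0.1, 0.1], [-0.3, -0.2], [-0.4, 1.4], [-0.7, 0.5], [-0.2, -2.0], [0.1, -0.5], [0.3, -1.2]]
keyhole [[ 0.4816 -0.2055  0.07  ]] keys [[0.507  0.2672 0.08  ]
 [0.485  0.3544 0.08  ]]
top tabtop [[386.9452 250.8293]] keytop [[221.6872 245.4761]]
scene tabtop [[379.2873 204.7879]] keytop [[254.1171 282.108 ]]
tab top by top cam px (385.5,251.7): [[ 0.4812 -0.2021  0.09  ]]
key head top centre px [[0.5101 0.2698 0.095 ]]
t 1.2 pos [ 0.2415 -0.6303  0.2533] psi 20.96 zax [-0.  0. -1.] F [-0.7  -0.17 -0.36] M [ 0.     0.042 -0.013] op 0.9994 ff 0.0 q [-1.35  0.29  1.58 -0.    1.28 -0.15]
turn [  -0.     -0.   -158.04] shift [ 377.61 -316.16   53.33]
```

Request:
{"name": "send_rows", "arguments": {"rows": "0 0 -10 30 -25 4 1;0 0 -20 65 -55 8 1;0 0 -30 105 -88 12 1;0 0 -40 145 -121 16 1;0 0 -50 185 -155 20 1;0 0 -60 225 -188 24 1;0 0 -70 265 -222 28 1;0 0 -80 300 -251 32 1"}}

```text
time: 2.2
eef_pos: [0.4325, -0.2869, 0.2215]
tcp_rot: [0.634, 0.773, 0.0, 0.0]
contact_force: [0.7, -1.0, 0.2]
opening: 0.997
finger_force: 0.0
```

```bash
python3 -c "
from h import *
st(); go([.4815,-.2035,.16],180)"
```

```text
t 2.2 pos [ 0.4325 -0.2869  0.2215] psi 101.31 zax [ 6.e-04 -4.e-04 -1.e+00] F [ 0.69 -1.02  0.18] M [-0.03  -0.05   0.028] op 0.9974 ff 0.0 q [-0.78 -0.03  1.99  0.    1.18 -0.98]
turn [ 0.000e+00  5.000e-02 -7.869e+01] shift [72.21 64.34 61.5 ]
```

Request:
{"name": "send_rows", "arguments": {"rows": "0 0 -10 10 8 8 1;0 0 -20 20 16 16 1;0 0 -30 30 25 24 1;0 0 -40 40 34 32 1;0 0 -50 50 43 40 1;0 0 -60 60 52 48 1;0 0 -70 69 60 56 1;0 0 -79 74 64 58 1"}}

```text
time: 3.2
eef_pos: [0.4806, -0.2031, 0.1628]
tcp_rot: [-0.003, 1.0, 0.0, -0.0]
contact_force: [0.4, 0.4, 0.1]
opening: 1.004
finger_force: 0.0
```

Request:
{"name": "send_rows", "arguments": {"rows": "0 0 0 0 0 1 1;0 0 0 0 0 1 1"}}

```text
time: 3.45
eef_pos: [0.4806, -0.204, 0.1625]
tcp_rot: [0.002, 1.0, -0.0, 0.0]
contact_force: [0.6, 0.5, 0.9]
opening: 1.0
finger_force: 0.0
```

```bash
python3 - <<'E'
from h import *
st(); go([.4815,-.2035,.101],180)
out=[]
for n,x,y in [('top',330,205),('scene',310,150)]:
    p=snap(n); out.append(cv2.resize(p['color'][y:y+100,x:x+100,::-1],None,fx=4,fy=4,interpolation=cv2.INTER_CUBIC))
cv2.imwrite('pics/tab1.png',np.hstack(out))
E
```

```text
t 3.45 pos [ 0.4806 -0.204   0.1625] psi 179.83 zax [ 1.e-04 -2.e-04 -1.e+00] F [0.61 0.49 0.9 ] M [0.013 0.034 0.004] op 0.9996 ff 0.0 q [-0.6   0.05  2.03 -0.    1.07 -2.16]
turn [-0.01  0.01 -0.17] shift [-0.91  0.5  61.45]
```

View pics/tab1.png

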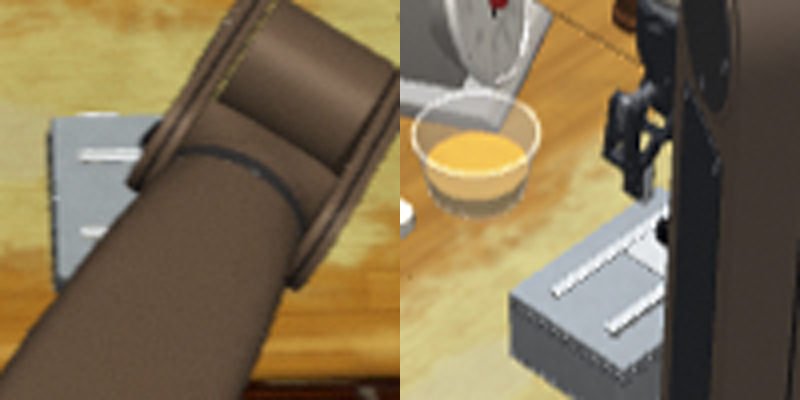

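Request:
{"name": "send_rows", "arguments": {"rows": "0 0 0 -1 0 20 0.5;0 0 0 -1 0 40 0;0 0 0 -1 0 56 -0.3;0 0 0 -1 0 61 -0.5;0 0 0 -1 0 61 -1;0 0 0 -1 0 61 -1;0 0 0 -1 0 61 -1;0 0 0 -1 0 61 -1", "grip_force": 30}}

```text
time: 4.55
eef_pos: [0.4812, -0.2035, 0.1008]
tcp_rot: [0.0, 1.0, 0.0, -0.0]
contact_force: [0.6, 0.3, -7.7]
opening: 0.108
finger_force: 32.5
```

```bash
python3 -c "
from h import *
st()"
```

```text
t 4.55 pos [ 0.4812 -0.2035  0.1008] psi 179.97 zax [-9.e-04  4.e-04 -1.e+00] F [ 0.62  0.35 -7.69] M [-0.089 -0.043  0.106] op 0.1077 ff 32.52868473529816 q [-0.59  0.14  2.06 -0.    0.95 -2.16]
```

Request:
{"name": "send_rows", "arguments": {"rows": "0 0 0 0 8 0 -1;0 0 0 0 18 0 -1;0 0 0 0 28 0 -1;0 0 0 0 38 0 -1;0 0 0 0 48 0 -1;0 0 0 0 58 0 -1;0 0 0 0 64 0 -1;0 0 0 0 68 0 -1"}}

```text
time: 5.55
eef_pos: [0.4809, -0.136, 0.1008]
tcp_rot: [-0.0, 1.0, -0.001, -0.001]
contact_force: [-4.5, -10.7, -13.4]
opening: 0.107
finger_force: 31.7
```

```bash
python3 -c "
from h import *
st()"
```

```text
t 5.55 pos [ 0.4809 -0.136   0.1008] psi -179.94 zax [-0.0022 -0.0021 -1.    ] F [ -4.53 -10.69 -13.35] M [-1.795  0.845  0.069] op 0.1072 ff 31.668503880500793 q [-0.48  0.09  2.11 -0.    0.94 -2.05]
```

Request:
{"name": "send_rows", "arguments": {"rows": "0 0 0 0 1 0 -1;0 0 0 0 2 0 -1;0 0 0 0 3 0 -1;0 0 0 0 4 0 -1;0 0 0 0 5 0 -1;0 0 0 0 5 0 -1"}}

```text
time: 6.3
eef_pos: [0.4809, -0.1357, 0.1009]
tcp_rot: [-0.001, 1.0, -0.006, -0.001]
contact_force: [-6.3, -19.7, -16.4]
opening: 0.105
finger_force: 31.3
```

```bash
python3 -c "
from h import *
st()"
```

```text
t 6.3 pos [ 0.4809 -0.1357  0.1009] psi -179.89 zax [-0.0015 -0.0112 -0.9999] F [ -6.33 -19.65 -16.43] M [-2.958  0.91   0.096] op 0.1052 ff 31.318624913692474 q [-0.47  0.09  2.11 -0.01  0.94 -2.04]
```

Request:
{"name": "send_rows", "arguments": {"rows": "0 0 0 0 -4 0 -1;0 0 0 0 -5 0 -0.6;0 0 0 0 -5 0 -0.3;0 0 0 0 -5 0 0;0 0 0 0 -5 -20 0.2;0 0 0 0 -5 -60 0.2;0 0 0 0 -5 -110 0.2;0 0 0 0 -5 -120 0.2"}}

```text
time: 7.3
eef_pos: [0.4842, -0.1365, 0.2268]
tcp_rot: [0.0, 1.0, -0.002, 0.005]
contact_force: [0.2, -0.6, 0.1]
opening: 0.599
finger_force: 0.0
```

```bash
python3 -c "
from h import *
st(); go([.508,.268,.22],194)"
```

```text
t 7.3 pos [ 0.4842 -0.1365  0.2268] psi 179.99 zax [ 0.0093 -0.0043 -0.9999] F [ 0.19 -0.65  0.12] M [ 0.002 -0.068  0.056] op 0.5989 ff 0.0 q [-0.48 -0.08  2.02  0.    1.19 -2.05]
turn [ -0.31   0.5  -14.01] shift [-23.63 404.57   5.25]
```

Request:
{"name": "send_rows", "arguments": {"rows": "0 0 -2 -2 30 0 0.2;0 0 -4 -5 80 0 0.2;0 0 -6 -8 140 0 0.2;0 0 -8 -11 200 0 0.2;0 0 -10 -14 260 0 0.2;0 0 -12 -17 320 0 0.2;0 0 -14 -20 375 0 0.2;0 0 -14 -24 403 0 0.2"}}

```text
time: 8.3
eef_pos: [0.5051, 0.2702, 0.2207]
tcp_rot: [-0.123, 0.992, 0.0, -0.0]
contact_force: [0.6, -0.8, 0.3]
opening: 0.598
finger_force: 0.0
```

Request:
{"name": "send_rows", "arguments": {"rows": "0 0 0 0 0 0 0.2;0 0 0 0 0 0 0.2"}}

```text
time: 8.55
eef_pos: [0.5056, 0.2667, 0.2207]
tcp_rot: [-0.122, 0.993, -0.0, -0.001]
contact_force: [0.1, 0.0, -0.5]
opening: 0.596
finger_force: 0.0
```

```bash
python3 - <<'E'
from fit import *
st(); go([.508,.268,.10],194)
qb,qk=np.load('q.npy')
out=[]
for n,x,y in [('top',340,215),('top',180,205),('scene',210,210)]:
    p=snap(n); np.save('pics/'+n+'2.npy',p['color'])
    if n=='scene': im=cv2.resize(p['color'][y:y+120,x:x+100,::-1],None,fx=4,fy=4,interpolation=cv2.INTER_CUBIC);im=cv2.resize(im,(400,480))
    else: im=cv2.resize(p['color'][y:y+60,x:x+80,::-1],None,fx=5,fy=5,interpolation=cv2.INTER_CUBIC)
    out.append(im)
a=np.vstack(out[:2]); b=out[2]; b=np.vstack([b,np.zeros((600-480,400,3),np.uint8)])
cv2.imwrite('pics/v2.png',np.hstack([a,b]))
E
```

```text
t 8.55 pos [0.5056 0.2667 0.2207] psi -166.04 zax [-0.0009 -0.0007 -1.    ] F [ 0.13  0.02 -0.55] M [ 0.024  0.013 -0.048] op 0.596 ff 0.0 q [ 0.31  0.09  1.86 -0.    1.19 -1.51]
turn [-0.02 -0.06 -0.04] shift [ -2.76   0.75 120.74]
```

View pics/v2.png

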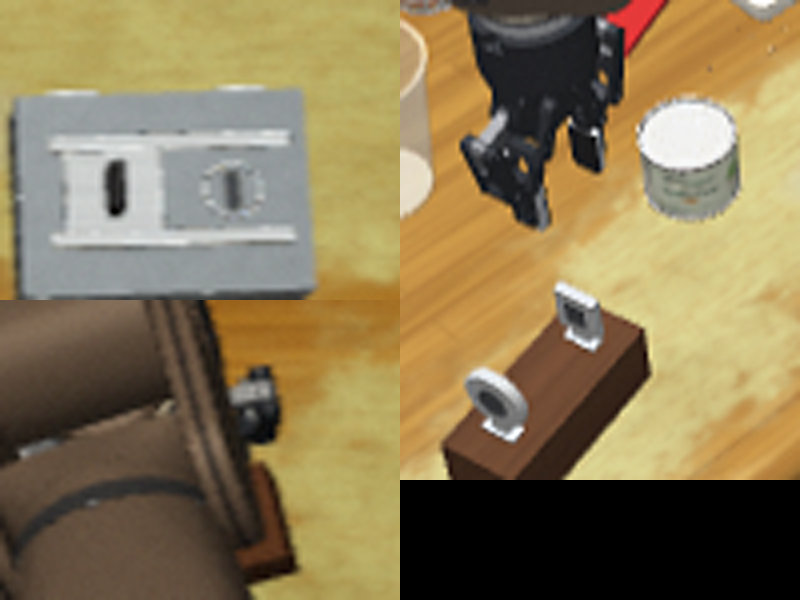

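```bash
python3 - <<'E'
from fit import *
t=snap('top');s=snap('scene')
print('hole',ray(t,[(386.0,252.4)],.07),'tabtop',ray(t,[(362.8,252.2)],.095))
print('key top scene',ray(s,[(254.1,283.6)],.104),'shoulder',ray(s,[(255.3,294.6)],.056))
p0=np.array([.5056,.2667,.2207]);psi=np.radians(194)
X=np.array([np.cos(psi),np.sin(psi),0]);Y=np.array([np.sin(psi),-np.cos(psi),0])
for sy in(-1,1):
  for sx in(-1,1):
    print(sy,sx,((proj(s,p0+X*.011*sx+Y*sy*.0255+[0,0,-.015])-[210,210]+.4)*4+[400,0]).round())
# detail of the other rim for yaw: rails endpoints
# big crop of key & grip in scene
im=s['color'][240:310,220:290,::-1]; cv2.imwrite('pics/k2.png',cv2.resize(im,None,fx=8,fy=8,interpolation=cv2.INTER_CUBIC))
E
```

```text
hole [[ 0.4824 -0.2068  0.07  ]] tabtop [[ 0.4796 -0.1363  0.095 ]]
key top scene [[0.5029 0.2705 0.104 ]] shoulder [[0.5049 0.2715 0.056 ]]
-1 -1 [[573. 158.]]
-1 1 [[600. 171.]]
1 -1 [[525. 208.]]
1 1 [[552. 221.]]
```

View pics/k2.png

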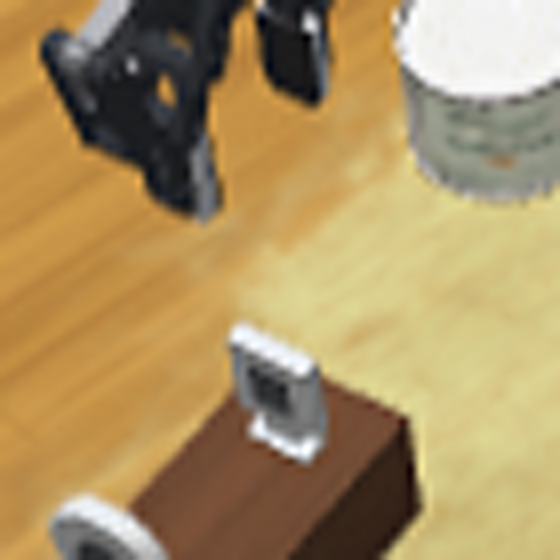

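```bash
python3 - <<'E'
from fit import *
t=snap('top');s=snap('scene')
f=lambda c,z:ray(t,np.array(c)/5+[340-.4,215-.4],z)
for nm,c,z in[('rail+',[(65,143),(292,138)],.079),('rail-',[(55,241),(295,234)],.079),('back',[(18,98),(303,90)],.07),('front',[(22,297),(316,292)],.07)]:
    r=f(c,z); d=r[0]-r[1]; print(nm,r[:,:2],np.degrees(np.arctan2(-d[0],d[1])))
for uv in[(254.3,283.2),(255.3,283.2),(254.3,282.2),(255.2,282.8)]: print(uv,ray(s,[uv],.104)[0])
# subpixel yaw: fit rail rows by brightness centroid per column
g=t['color'].astype(float).sum(2)
for r0,r1 in((238,247),(258,267)):
    P=[]
    for x in range(374,397):
        col=g[r0:r1,x]; wt=np.clip(col-col.min()-0.4*(col.max()-col.min()),0,None); P.append((x,r0+(wt*np.arange(r1-r0)).sum()/wt.sum()))
    P=np.array(P); k=np.polyfit(P[:,0],P[:,1],1); e=[(374,np.polyval(k,374)),(396,np.polyval(k,396))]
    r=ray(t,e,.079); d=r[0]-r[1]; print('rail',r[:,:2].tolist(),np.degrees(np.arctan2(-d[0],d[1])),np.std(P[:,1]-np.polyval(k,P[:,0])))
# keyhole: dark centroid
w_=g[246:260,378:395]; print(np.round(w_).astype(int).tolist()) if 0 else None
m=np.clip(np.median(w_)-w_-40,0,None); m[:, :]=m; yy,xx=np.mgrid[246:260,378:395]
print('hole px',(m*xx).sum()/m.sum(),(m*yy).sum()/m.sum(),ray(t,[((m*xx).sum()/m.sum(),(m*yy).sum()/m.sum())],.07))
E
```

```text
rail+ [[ 0.5103 -0.1095]
 [ 0.5101 -0.242 ]] -0.0634614677724613
rail- [[ 0.4524 -0.1013]
 [ 0.4532 -0.2404]] 0.3398113631327974
back [[ 0.54   -0.0837]
 [ 0.5409 -0.2519]] 0.2975881202902869
front [[ 0.4215 -0.0817]
 [ 0.4204 -0.2521]] -0.3719286667015861
(254.3, 283.2) [0.5037 0.2692 0.104 ]
(255.3, 283.2) [0.5017 0.2673 0.104 ]
(254.3, 282.2) [0.5064 0.267  0.104 ]
(255.2, 282.8) [0.503  0.2666 0.104 ]
rail [[0.5102734258800994, -0.17194689409498243], [0.5109799952475607, -0.23622939429423861]] 0.6297485681734067 0.13000867057275423
rail [[0.4525334684878385, -0.1690976105879899], [0.45449928063025963, -0.23293045756315545]] 1.7639374924494111 0.09754309642335468
hole px 386.08489795918365 252.48272108843537 [[ 0.4821 -0.207   0.07  ]]
```

```bash
python3 - <<'E'
from fit import *
t=snap('top');s=snap('scene')
c=cv2.imread('pics/top0.png').astype(float)
# brown-dark block mask in first top picture: block far top edge & near edges via minAreaRect
hsv=cv2.cvtColor(c.astype(np.uint8),cv2.COLOR_BGR2HSV)
m=((hsv[:,:,2]<120)&(np.indices(hsv.shape[:2])[1]>175)&(np.indices(hsv.shape[:2])[1]<245)&(np.indices(hsv.shape[:2])[0]>230)&(np.indices(hsv.shape[:2])[0]<278)).astype(np.uint8)
# far edge: first mask row per column
E=[]
for x in range(188,229):
    r=np.where(m[:,x])[0]
    col=hsv[228:278,x,2].astype(float); i=r[0]-228
    # subpixel crossing at 120
    E.append((x,228+i-1+(col[i-1]-120)/(col[i-1]-col[i])))
E=np.array(E)
k=np.polyfit(E[:,0],E[:,1],1)
for _ in range(3):
    e=E[:,1]-np.polyval(k,E[:,0]); g=abs(e)<.5; k=np.polyfit(E[g,0],E[g,1],1)
print(g.sum())
r=ray(t,[(188,np.polyval(k,188)),(228,np.polyval(k,228))],.054); d=r[0]-r[1]; print('far edge',r[:,:2],'yaw',np.degrees(np.arctan2(-d[0],d[1])))
# round key to rect key shoulder line in scene
P=ray(s,[(255.0,294.8)],.056)[0]; print(P)
st()
E
```

```text
Traceback (most recent call last):
TypeError: expected non-empty vector for x
```

```bash
python3 - <<'E'
from fit import *
t=snap('top');s=snap('scene')
f=lambda P:np.array(P)/4-.4
def yaw(r): d=r[0]-r[1]; print(r[:,:2].tolist(),np.degrees(np.arctan2(-d[0],d[1])))
yaw(ray(t,f([(73,142),(270,90)])+[165,215],.054))
yaw(ray(t,f([(110,228),(296,178)])+[165,215],.0))
# scene: near long edge of the top (-a,+b)->(-a,-b), and key head top long edge
yaw(ray(s,f([(153,280),(286,130)])+[200,260],.054))
h=lambda P:np.array(P)/8-.44
r=ray(s,h([(232,330),(312,378)])+[220,240],.104);d=r[0]-r[1];print('head',np.degrees(np.arctan2(d[1],d[0])),np.linalg.norm(d))
r=ray(s,h([(245,322),(325,365)])+[220,240],.104);d=r[0]-r[1];print('head',np.degrees(np.arctan2(d[1],d[0])),np.linalg.norm(d))
E
```

```text
[[0.506661898019082, 0.390221278931962], [0.5426590047532838, 0.24558036283671744]] 13.975411630512864
[[0.4507199604001303, 0.3742254533484697], [0.4859341589053399, 0.23367101225063047]] 14.065240150407806
[[0.4470661970197428, 0.3771725216464848], [0.4821604523654731, 0.23394986629485937]] 13.768076228688729
head 9.36938414393349 0.03605730711950174
head 12.002838484467075 0.03469259945771374
```

Request:
{"name": "send_rows", "arguments": {"rows": "0 0 0 0 0 30 0.2;0 0 0 0 0 70 0.2;0 0 0 0 0 110 0.2;0 0 0 0 0 127 0.2;0 0 0 0 0 132 0.1;0 0 0 0 0 132 -0.3;0 0 0 0 0 132 -0.5;0 0 0 0 0 132 -0.6", "grip_force": 35}}

```text
time: 10.1
eef_pos: [0.5067, 0.2675, 0.0907]
tcp_rot: [-0.122, 0.993, 0.0, 0.001]
contact_force: [-0.1, -0.2, -0.4]
opening: 0.198
finger_force: 0.0
```

```bash
python3 -c "
from h import *
st()"
```

```text
t 10.1 pos [0.5067 0.2675 0.0907] psi -166.04 zax [ 2.3e-03  7.0e-04 -1.0e+00] F [-0.1  -0.25 -0.43] M [ 0.015 -0.02   0.018] op 0.1985 ff 0.0 q [ 0.31  0.25  1.94  0.    0.94 -1.51]
```

Request:
{"name": "send_rows", "arguments": {"rows": "0 0 0 0 0 0 -0.75;0 0 0 0 0 0 -1;0 0 0 0 0 0 -1;0 0 0 0 0 0 -1;0 0 0 0 0 0 -1"}}

```text
time: 10.72
eef_pos: [0.5063, 0.2673, 0.0899]
tcp_rot: [-0.122, 0.993, 0.0, 0.0]
contact_force: [-0.6, -0.3, 5.2]
opening: 0.1
finger_force: 35.3
```

```bash
python3 -c "
from h import *
st()"
```

```text
t 10.725 pos [0.5063 0.2673 0.0899] psi -166.04 zax [ 7.e-04  2.e-04 -1.e+00] F [-0.59 -0.25  5.22] M [-0.072  0.184  0.003] op 0.0995 ff 35.34555673599243 q [ 0.31  0.25  1.94  0.    0.94 -1.51]
```

Request:
{"name": "send_rows", "arguments": {"rows": "0 0 0 0 0 -4 -1;0 0 0 0 0 -10 -1;0 0 0 0 0 -18 -1;0 0 0 0 0 -27 -1;0 0 0 0 0 -36 -1;0 0 0 0 0 -46 -1;0 0 0 0 0 -60 -1;0 0 0 0 0 -80 -1"}}

```text
time: 11.72
eef_pos: [0.5056, 0.2671, 0.1701]
tcp_rot: [-0.121, 0.993, -0.0, -0.0]
contact_force: [-0.3, 1.1, -0.7]
opening: 0.102
finger_force: 34.7
```

```bash
python3 - <<'E'
from h import *
st(); go([.4818,-.2063,.20],180.3)
p=snap('scene'); x,y=210,220
cv2.imwrite('pics/k3.png',cv2.resize(p['color'][y:y+90,x:x+80,::-1],None,fx=6,fy=6,interpolation=cv2.INTER_CUBIC))
E
```

```text
t 11.725 pos [0.5056 0.2671 0.1701] psi -166.04 zax [-9.e-04 -3.e-04 -1.e+00] F [-0.35  1.1  -0.73] M [-0.046 -0.01  -0.032] op 0.1015 ff 34.70887899398804 q [ 0.31  0.14  1.9   0.    1.09 -1.51]
turn [-1.000e-02 -5.000e-02  1.366e+01] shift [ 137.34 -453.67  -29.73]
```

View pics/k3.png

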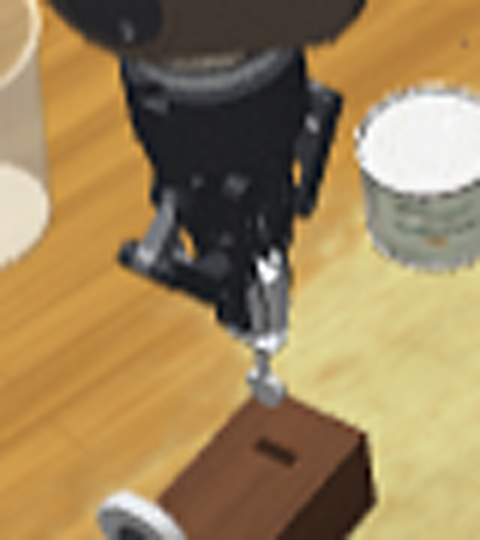

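```bash
python3 - <<'E'
from h import *
p=snap('scene'); x,y=235,255
s=ctrl.get_state();R=Ro.from_quat(s['tcp_rot']).as_matrix();X,Y,Z=R.T
c=s['eef_pos']
im=cv2.resize(p['color'][y:y+50,x:x+33,::-1],None,fx=12,fy=12,interpolation=cv2.INTER_CUBIC)
im2=im.copy()
X,Y=R[:,0],R[:,1]
def box(hx,hy,z0,z1,o,col):
    for z in(z0,z1):
        P=[c+X*(a*hx+o)+Y*b*hy+[0,0,z-.0799] for a,b in((1,1),(1,-1),(-1,-1),(-1,1))]
        u=((proj(p,P)-[x,y]+.5)*12).astype(int); cv2.polylines(im2,[u.reshape(-1,1,2)],True,col,1)
for hx,hy,a,b in((.0095,.0025,0,.014),(.013,.006,.044,.048),(.017,.0045,.056,.094)): box(hx,hy,a,b,0,(0,0,255))
# finger pad edge (inner bottom), fingertips
for sy in(1,-1):
    P=[c+X*a*.011+Y*sy*(.0045)+[0,0,-.021] for a in(1,-1)]
    u=((proj(p,P)-[x,y]+.5)*12).astype(int); cv2.line(im2,tuple(map(int,u[0])),tuple(map(int,u[1])),(0,255,0),1)
cv2.imwrite('pics/k4.png',np.hstack([im,im2]))
print(proj(p,c), X, Y)
E
```

```text
[[250.80093129 265.05875991]] [-0.97043447 -0.24127615 -0.00653936] [-2.41284154e-01  9.70454405e-01  4.52302039e-04]
```

View pics/k4.png

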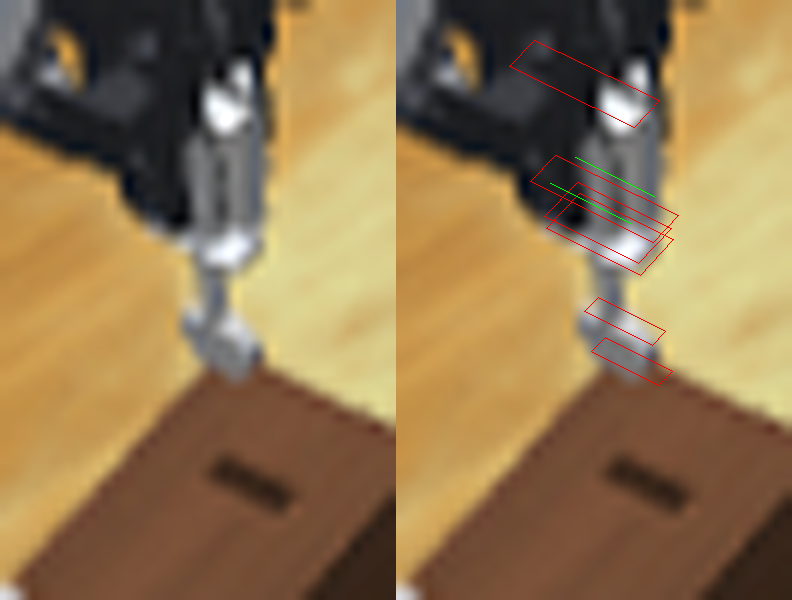

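Request:
{"name": "send_rows", "arguments": {"rows": "0 0 1 8 -25 -15 -1;0 0 3 25 -80 -30 -1;0 0 5 42 -138 -30 -1;0 0 7 60 -196 -30 -1;0 0 9 77 -254 -30 -1;0 0 11 95 -312 -30 -1;0 0 13 112 -370 -30 -1;0 0 13.7 128 -422 -30 -1"}}

```text
time: 12.82
eef_pos: [0.4831, -0.1754, 0.1996]
tcp_rot: [-0.002, 1.0, -0.0, 0.0]
contact_force: [0.2, 0.0, -0.4]
opening: 0.102
finger_force: 34.6
```

```bash
python3 -c "
from h import *
st(); go([.481,-.2063,.158],180.3)"
```

```text
t 12.825 pos [ 0.4831 -0.1754  0.1996] psi -179.81 zax [ 7.e-04 -3.e-04 -1.e+00] F [ 0.15  0.02 -0.36] M [-0.027  0.01   0.064] op 0.1015 ff 34.56022024154663 q [-0.55 -0.02  2.02  0.    1.14 -2.12]
turn [-0.02  0.04 -0.11] shift [  2.23 -30.92  41.62]
```

Request:
{"name": "send_rows", "arguments": {"rows": "0 0 0 1 -15 5 -1;0 0 0 2 -27 12 -1;0 0 0 2 -30 20 -1;0 0 0 2 -30 30 -1;0 0 0 2 -30 38 -1;0 0 0 2 -30 40 -1;0 0 0 2 -30 40 -1"}}

```text
time: 13.7
eef_pos: [0.4817, -0.2029, 0.1592]
tcp_rot: [-0.003, 1.0, 0.0, -0.0]
contact_force: [0.2, -0.8, -0.2]
opening: 0.098
finger_force: 34.6
```

```bash
python3 - <<'E'
from h import *
st(); go([.481,-.2063,.158],180.3)
a=snap('top'); p=snap('scene')
A=cv2.resize(a['color'][215:275,340:420,::-1],None,fx=5,fy=5,interpolation=cv2.INTER_CUBIC)
x,y=335,160
B=cv2.resize(p['color'][y:y+60,x:x+80,::-1],None,fx=5,fy=5,interpolation=cv2.INTER_CUBIC)
cv2.imwrite('pics/h5.png',np.hstack([A,B]))
E
```

```text
t 13.7 pos [ 0.4817 -0.2029  0.1592] psi -179.71 zax [-1.e-04  1.e-04 -1.e+00] F [ 0.18 -0.76 -0.16] M [0.053 0.002 0.038] op 0.0976 ff 34.589492082595825 q [-0.59  0.05  2.03  0.    1.06 -2.17]
turn [ 0.01 -0.01 -0.01] shift [ 0.76 -3.4   1.23]
```

View pics/h5.png

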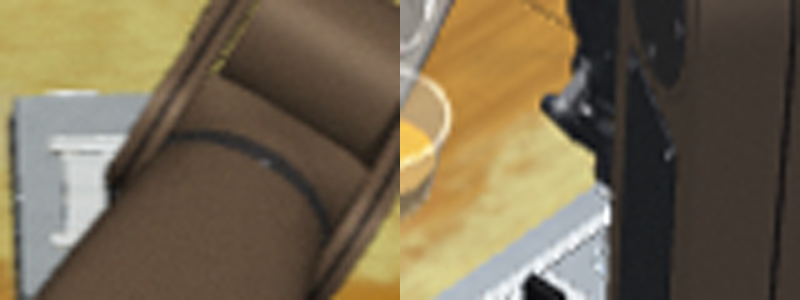

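Request:
{"name": "send_rows", "arguments": {"rows": "0 0 0 0 -2 0 -1;0 0 0 0.5 -3.2 2 -1;0 0 0 0.5 -3.2 4 -1;0 0 0 0.5 -3.2 6 -1;0 0 0 0.5 -3.2 8 -1;0 0 0 0.5 -3.2 10 -1;0 0 0 0.5 -3.2 12 -1;0 0 0 0.5 -3.2 12 -1"}}

```text
time: 14.8
eef_pos: [0.4811, -0.2064, 0.1471]
tcp_rot: [-0.002, 1.0, 0.0, -0.0]
contact_force: [-0.3, -0.2, -1.2]
opening: 0.103
finger_force: 34.6
```

```bash
python3 -c "
from h import *
st()"
```

```text
t 14.8 pos [ 0.4811 -0.2064  0.1471] psi -179.74 zax [-4.e-04  2.e-04 -1.e+00] F [-0.28 -0.21 -1.2 ] M [-0.009 -0.034 -0.   ] op 0.1031 ff 34.58917558193207 q [-0.6   0.07  2.03 -0.    1.04 -2.17]
```

Request:
{"name": "send_rows", "arguments": {"rows": "0 0 0 0 0 2 -1;0 0 0 0 0 4 -1;0 0 0 0 0 6 -1;0 0 0 0 0 8 -1;0 0 0 0 0 10 -1;0 0 0 0 0 10 -1"}}

```text
time: 15.55
eef_pos: [0.481, -0.2064, 0.1371]
tcp_rot: [-0.002, 1.0, 0.0, -0.0]
contact_force: [-0.6, 1.0, -0.5]
opening: 0.103
finger_force: 34.6
```

```bash
python3 -c "
from h import *
st()"
```

```text
t 15.55 pos [ 0.481  -0.2064  0.1371] psi -179.75 zax [-4.e-04  3.e-04 -1.e+00] F [-0.57  0.98 -0.48] M [-0.019  0.002 -0.002] op 0.1029 ff 34.589266777038574 q [-0.6   0.08  2.04  0.    1.02 -2.17]
```

Smoothly in (tip 13 mm down, no side load). Now past the pins; shoulder seats at TCP z ≈ 0.106.

Request:
{"name": "send_rows", "arguments": {"rows": "0 0 0 0 0 2 -1;0 0 0 0 0 4 -1;0 0 1 0 0 6 -1;0 0 -1 0 0 8 -1;0 0 1 0 0 10 -1;0 0 -1 0 0 12 -1;0 0 0 0 0 14 -1;0 0 0 0 0 14 -1"}}

```text
time: 16.55
eef_pos: [0.4814, -0.2069, 0.1241]
tcp_rot: [-0.002, 1.0, -0.001, 0.0]
contact_force: [-1.9, -1.4, 4.1]
opening: 0.099
finger_force: 35.2
```

```bash
python3 -c "
from h import *
st()"
```

```text
t 16.55 pos [ 0.4814 -0.2069  0.1241] psi -179.77 zax [ 5.0e-04 -1.2e-03 -1.0e+00] F [-1.95 -1.36  4.11] M [-0.109  0.306 -0.034] op 0.0993 ff 35.20152926445007 q [-0.6   0.1   2.05 -0.    0.99 -2.17]
```

Request:
{"name": "send_rows", "arguments": {"rows": "0 0 0 0 0 2 -1;0 0 1 0 0 4 -1;0 0 -1 0 0 6 -1;0 0 1 0 0 8 -1;0 0 -1 0 0 10 -1;0 0 0 0 0 12 -1;0 0 0 0 0 13 -1;0 0 0 0 0 13 -1"}}

```text
time: 17.55
eef_pos: [0.4812, -0.2064, 0.1102]
tcp_rot: [-0.002, 1.0, 0.0, -0.0]
contact_force: [0.4, -1.4, -0.5]
opening: 0.096
finger_force: 34.6
```

```bash
python3 -c "
from h import *
st()"
```

```text
t 17.55 pos [ 0.4812 -0.2064  0.1102] psi -179.74 zax [-0.e+00  2.e-04 -1.e+00] F [ 0.39 -1.44 -0.51] M [-0.013 -0.03   0.005] op 0.0963 ff 34.58589971065521 q [-0.6   0.12  2.05  0.    0.97 -2.17]
```

Request:
{"name": "send_rows", "arguments": {"rows": "0 0 0 0 0 1 -1;0 0 0 0 0 2 -1;0 0 0 0 0 3 -1;0 0 0 0 0 4 -1;0 0 0 0 0 5 -1;0 0 0 0 0 5 -1"}}

```text
time: 18.3
eef_pos: [0.4812, -0.2065, 0.106]
tcp_rot: [-0.002, 1.0, 0.0, -0.0]
contact_force: [-1.8, 0.4, 5.1]
opening: 0.098
finger_force: 35.3
```

```bash
python3 -c "
from h import *
st()"
```

```text
t 18.3 pos [ 0.4812 -0.2065  0.106 ] psi -179.73 zax [-3.e-04  1.e-04 -1.e+00] F [-1.8   0.41  5.09] M [ 0.237  0.406 -0.014] op 0.0975 ff 35.29483616352081 q [-0.6   0.13  2.05 -0.    0.96 -2.17]
```

Request:
{"name": "send_rows", "arguments": {"rows": "0 0 0 0 0 1 -1;0 0 0 0 0 2 -1;0 0 0 0 0 2 -1"}}

```text
time: 18.68
eef_pos: [0.4813, -0.2065, 0.1059]
tcp_rot: [-0.002, 1.0, 0.0, -0.001]
contact_force: [-6.8, 3.5, 16.3]
opening: 0.1
finger_force: 37.0
```

```bash
python3 -c "
from h import *
st()"
```

```text
t 18.675 pos [ 0.4813 -0.2065  0.1059] psi -179.72 zax [-1.4e-03  5.0e-04 -1.0e+00] F [-6.82  3.53 16.31] M [ 0.661  1.124 -0.009] op 0.0995 ff 37.04731285572052 q [-0.6   0.13  2.05 -0.    0.96 -2.17]
```

Request:
{"name": "send_rows", "arguments": {"rows": "0 0 0 0 0 -1 -1;0 0 6 0 0 -1.5 -1;0 0 13 0 0 -1.5 -1;0 0 20 0 0 -1.5 -1;0 0 27 0 0 -1.5 -1;0 0 34 0 0 -1.5 -1;0 0 41 0 0 -1.5 -1;0 0 48 0 0 -1.5 -1", "grip_force": 40}}

```text
time: 19.68
eef_pos: [0.4821, -0.2062, 0.106]
tcp_rot: [0.406, 0.914, 0.001, 0.001]
contact_force: [0.6, 3.9, 5.2]
opening: 0.097
finger_force: 39.2
```

```bash
python3 -c "
from h import *
st()"
```

```text
t 19.675 pos [ 0.4821 -0.2062  0.106 ] psi 132.04 zax [ 2.2e-03  3.0e-04 -1.0e+00] F [0.57 3.85 5.24] M [0.411 0.061 0.087] op 0.0965 ff 39.18995261192322 q [-0.6   0.13  2.05  0.    0.96 -1.33]
```

Request:
{"name": "send_rows", "arguments": {"rows": "0 0 7 0 0 0 -1;0 0 14 0 0 0 -1;0 0 21 0 0 0 -1;0 0 28 0 0 0 -1;0 0 35 0 0 0 -1;0 0 42 0 0 0 -1;0 0 47 0 0 0 -1;0 0 47 0 0 0 -1"}}

```text
time: 20.68
eef_pos: [0.4819, -0.2058, 0.106]
tcp_rot: [0.736, 0.677, 0.001, 0.0]
contact_force: [-1.0, 4.2, 5.9]
opening: 0.101
finger_force: 39.5
```

```bash
python3 -c "
from h import *
st()"
```

```text
t 20.675 pos [ 0.4819 -0.2058  0.106 ] psi 85.24 zax [ 0.0013  0.0011 -1.    ] F [-1.01  4.17  5.88] M [0.632 0.259 0.058] op 0.1005 ff 39.4605678319931 q [-0.6   0.13  2.05  0.    0.96 -0.52]
```

Request:
{"name": "send_rows", "arguments": {"rows": "0 0 1.5 0 0 0 -1;0 0 2.5 0 0 0 -1;0 0 2.5 0 0 0 -1;0 0 2.5 0 0 0 -1"}}

```text
time: 21.18
eef_pos: [0.4819, -0.2058, 0.1059]
tcp_rot: [0.75, 0.661, 0.001, 0.0]
contact_force: [-0.6, 3.8, 6.1]
opening: 0.099
finger_force: 39.4
```

```bash
python3 - <<'E'
from h import *
st()
p=snap('top');s=snap('scene')
cv2.imwrite('pics/end.png',np.vstack([np.hstack([p['color'][200:300,100:500,::-1],s['color'][150:250,220:620,::-1]]),np.hstack([p['color'][200:300,100:500,::-1],s['color'][250:350,150:550,::-1]])]))
E
```

```text
t 21.175 pos [ 0.4819 -0.2058  0.1059] psi 82.78 zax [ 0.0013  0.0011 -1.    ] F [-0.64  3.81  6.1 ] M [0.646 0.249 0.078] op 0.0992 ff 39.40454185009003 q [-0.6   0.13  2.05  0.    0.96 -0.47]
```

View pics/end.png

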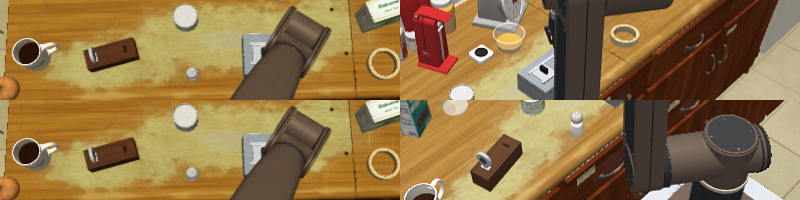

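The picture shows the round-headed key still in the block, and the salt shaker, tin, mug and tape undisturbed. The shutter's tab is at the open end, and the arm holds the turned key. I'm handing it in.

```bash
python3 -c "
from plant import ctrl
print(ctrl.sign_off())"
```

```text
the job is handed in; nothing more can be done
None
```

I handed the job in at about 21 s of the 72 s: the shutter is open to its stop, and the rectangular-headed key is fully home and held gripped about 97° clockwise against its spring. The lock's own turn could not be read directly, so a full quarter turn there is inferred from the key's angle less its 0.13 rad of play. The round-headed key is still in the block and nothing else was disturbed.

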